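# Fill a kit tray at the ball hopper and add it to the stack

### The arm

A 6-joint arm with a two-finger parallel gripper is mounted at the origin on the work surface. World frame = base frame: x ahead of the robot, y to its left, z up, the work surface at z = 0. Lengths are in mm, angles in rad, forces in N, time in s.
With the tool pointing down it reaches from about 375 to 925 mm from the base axis. Payload 5.7 kg.
Tool frame: the origin (TCP) lies at the very end of the fingers, on their centre line; the grasp point (between the pads) lies 19 mm behind it (manip.hold_point_z is the y of the grasp point in the tool frame, in mm); y points along the fingers, x is the direction in which the jaws open and shut, and the axes are right-handed (so a half turn about y gives the same grasp; the last joint's range is limited). The gripper opens to 85 mm and grips with 20 to 120 N. Pads are 22 mm wide; open, the fingers measure 114 mm over their backs; the gripper's body (76 mm by 85 mm) begins 54 mm behind the grasp point. The pads swing forward as they close: fully open they stand 13 mm farther back than shut.
Start: joints at [-1.403, 0.359, 1.51, -0, 1.272, -0.115], TCP at [167.412, -576.136, 200.067] pointing down, gripper open.
Joint ranges: [-2.97, 2.97], [-1.01, 2.36], [0.21, 2.38], [-0.96, 4.11], [0.2, 2.71], [-2.98, 2.98]. Speed limits (rad/s): [2.39, 2.39, 3.14, 3.14, 3.14, 3.14].

### API

Orientations are given as a rotation vector (axis times angle).
In Python, from workcell import manip gives the robot as it stands. The module is installed in compiled form; this text tells all that it offers.
- The arm moves only by the tool play_rows, never from a script. Its argument "targets" is a list of rows, each a list of 3 entries, a list of its own where there are three numbers: the shift along the world's x, y, z in cm, then the turn about the world's z in degrees, then the closure, from 0 (fully open) to 1 (shut). In form: [[[dx, dy, dz], spin, gripper], ...]. A call has 1 to 20 rows; each row shifts and turns the pose as measured when the row begins; what a row does not reach is not made up. A row lasts 1/8 s, in which the tool goes at most 62.5 mm and 10.7 degrees, less where a joint would pass 70% of its speed; a pose out of reach is approached as far as the arm can. A call with a gripper value outside its range is refused whole. The fingers move at their own pace and stop on an object; "newtons" is the grip in N (left out, the last holds). Time passes only in rows, so rows that do not move let the fingers close. It gives the time, the measured TCP pose, the force and the opening at its end, in the units of the state.
- manip.sense(): the state, without advancing time (a new reading comes with each control period).
- manip.get_image(name): name is "scene" or "side" or "wrist"; returns the picture (400x640x3 uint8, blue, green, red); there is no depth.
- manip.camera_info(name): a dict with "fx", "fy", "cx", "cy" (pixels), "extrinsics" (4x4, takes a point from world to camera coordinates); the wrist camera has in their place "hand_eye" (4x4, takes a point from camera to tool coordinates, whose origin is the TCP and whose axes are the tool frame's). Camera axes: x right, y down, z forward; pixel columns grow to the right and rows downward; lengths in mm; the calibration is good to about 2 mm. A picture is of the moment at which its call begins: read the wrist's pose just before it. camera_info takes no time and is no camera call.
- manip.finish_job(): hands the job in, once; it reports no verdict.
The state is a dict: "time_s": time; "joint_positions": joint angles; "joint_velocities": joint speeds; "effort": joint torques, N m; "eef_pos": TCP position; "ee_rot": TCP orientation; "force": force on the tool from outside, world axes, zero at the start; "wrist_torque": the same for the moment, N m; "finger_gap": opening from 0.0 (shut) to 1.0 (fully open).
Only numpy, scipy, OpenCV 4.12 (cv2) and the standard library are available. Lean on these libraries where they do the work, as an engineer would, in place of code of your own. Each camera call takes 0.05 s, during which the arm holds its last target. There are 200 camera calls.

### The job

Pull the hopper's gate up so that all six balls run into the tray in front of it, push the gate fully shut, then draw the filled tray out from under the chute and stack it squarely on top of the trays in the lift stacker without spilling a ball. The height of the pile is not known: feel the tray touch down gently before you let go, do not drop it or press hard, and leave the bottle, module, screwdriver and red bin where they are.

Things in the scene. Friction and masses are not known exactly. Their poses are not given: they have to be found in the camera images.
- hopper: Ball hopper, fixed: narrow aluminium chute, 46 mm wide outside, on a grey stand, blue bin behind. Origin on the bench below the gate; x points uphill, away from the mouth; z up. The floor falls 13 degrees to -x. Behind the gate (x = 0 to 123 mm) the sides are 100 mm high; the blue bin (x = 70 to 135 mm, up to 80 mm wide) reaches 172 mm. Base plate x = -15 to 125, y = -50 to 50 mm.
- fill_spot (a point): The filling spot: point on the bench in front of the mouth, at x = -100 mm in the hopper's frame, about which the tray stands at the start.
- gate (a joint): Steel slide gate that closes the chute in front of the balls. 0 = shut (down), grows as it is pulled straight up, full travel 0.030 m. It moves stiffly (about 3 N) and stays where it is left. The balls can pass from about 0.016; all of them run out within 2 s.
- gate_handle (a point): Centre of the red bar handle on top of the gate, 123 mm above the bench when shut; it rises with the gate. The bar is 40 mm long along the hopper's y, 14 mm thick along the hopper's x, 18 mm high (9 mm above and below this point). Nothing else stands higher than 100 mm within 60 mm of it.
- tray: Blue open kit tray, empty at first, on the bench under the mouth: 100 mm long (x), 60 wide (y), 22 high, walls and floor 3 mm, 80 to 170 g. Origin: centre of its underside. Its long side lies along the chute and its end reaches about 20 mm under the lip, with 5 mm between rim and lip: to be lifted it must first be drawn out 30 mm or more towards the hopper's -x.
- stacker: Lift stacker, fixed: white housing 140 x 92 mm, 45 mm high, with an aluminium angle post 120 mm high at each corner and a black handwheel at the -x end (out to x = -102 mm). Origin on the bench below the centre of the pile; x along the pile's long side. Posts leave a pocket 107 x 67 mm (x, y); its long sides are open between x = -37 and 37 mm, for the fingers.
- chute_lip (a point): Middle of the chute's mouth, on the underside of its lip: x = -70 mm in the hopper's frame, 27 mm above the bench. From here the chute's sides rise from 48 mm above the bench at the lip to 65 mm at the gate.
- pile_axis (a point): Point in the middle of the pocket, level with the post tops (120 mm). Below it a pile of filled trays of the same size lies centred on a locked screw lift, balls below the rims. The rim of the top tray, on which the next tray rests, is anywhere from 55 to 95 mm above the bench; no reading is given. The pile does not yield to a light press.
- bottle: Bystander: white bottle with a blue cap, 52 mm across, 130 mm high, standing near the stacker's +x end. Origin at the centre of its underside.
- module: Bystander: red metal module 55 x 40 x 34 mm with a steel boss on top (50 mm high in all), standing in front of the tray, 240 to 255 mm from the gate: it leaves room to draw the tray out by 35 to 45 mm, no more. Origin at the centre of its underside.
- driver: Bystander: screwdriver with a yellow handle, 150 mm long, lying along its x on the outer side of the bench. Origin at the centre, on its underside.
- red_bin: Bystander: open red bin 100 x 75 x 50 mm, between the hopper and the stacker. Origin at the centre of its underside.
- ball0_center (a point): Centre of a steel ball, 14 mm across, 11 g. At the start it lies in the hopper behind the gate.
- ball1_center (a point): Centre of a steel ball, 14 mm across, 11 g. At the start it lies in the hopper behind the gate.
- ball2_center (a point): Centre of a steel ball, 14 mm across, 11 g. At the start it lies in the hopper behind the gate.
- ball3_center (a point): Centre of a steel ball, 14 mm across, 11 g. At the start it lies in the hopper behind the gate.
- ball4_center (a point): Centre of a steel ball, 14 mm across, 11 g. At the start it lies in the hopper behind the gate.
- ball5_center (a point): Centre of a steel ball, 14 mm across, 11 g. At the start it lies in the hopper behind the gate.
Things that resemble listed ones, but are neither listed nor needed, are in the scene too. Leave any pink or turquoise look-alike of the stacker alone.

How it is judged (in metres and radians):
On the way, in this order (a step that is already met when the one before it is completed fails the run):
1. the gate is pulled up at least 18 mm (value of joint gate above 0.018 m).
2. the gate is shut again (within 3 mm) with all six balls in the tray, which still stands under the chute (within 40 mm of the filling spot) (value of joint gate below 0.003 m and horizontal distance between tray and fill_spot below 0.04 m and x of ball0_center in the frame of tray between -0.05 and 0.05 m and y of ball0_center in the frame of tray between -0.03 and 0.03 m and z of ball0_center in the frame of tray between 0 and 0.022 m and x of ball1_center in the frame of tray between -0.05 and 0.05 m and y of ball1_center in the frame of tray between -0.03 and 0.03 m and z of ball1_center in the frame of tray between 0 and 0.022 m and x of ball2_center in the frame of tray between -0.05 and 0.05 m and y of ball2_center in the frame of tray between -0.03 and 0.03 m and z of ball2_center in the frame of tray between 0 and 0.022 m and x of ball3_center in the frame of tray between -0.05 and 0.05 m and y of ball3_center in the frame of tray between -0.03 and 0.03 m and z of ball3_center in the frame of tray between 0 and 0.022 m and x of ball4_center in the frame of tray between -0.05 and 0.05 m and y of ball4_center in the frame of tray between -0.03 and 0.03 m and z of ball4_center in the frame of tray between 0 and 0.022 m and x of ball5_center in the frame of tray between -0.05 and 0.05 m and y of ball5_center in the frame of tray between -0.03 and 0.03 m and z of ball5_center in the frame of tray between 0 and 0.022 m), for 0.2 s.
3. still held by the fingers, the tray touches down level on the pile in the stacker (at least 1 N) (horizontal distance between tray and stacker below 0.008 m and angle between the x axis of tray and the x axis of stacker, either way round below 0.12 rad and angle between tray's own z axis and vertical below 0.04 rad and z of tray in the frame of stacker between 0.045 and 0.105 m and contact force between tray and stacker above 1 N and contact force between the fingers and tray above 1 N), for 0.1 s.
At the end, for the whole second after the job is handed in: The tray lies on the pile in the stacker: within 8 mm of its centre and 0.12 rad of its long direction (either way round), tilted less than 0.04 rad, resting on the pile and still, free of the fingers; all six balls are in the tray; the gate is shut to within 3 mm (horizontal distance between tray and stacker below 0.008 m and angle between the x axis of tray and the x axis of stacker, either way round below 0.12 rad and angle between tray's own z axis and vertical below 0.04 rad and z of tray in the frame of stacker between 0.045 and 0.105 m and contact force between tray and stacker above 0.5 N and x of ball0_center in the frame of tray between -0.05 and 0.05 m and y of ball0_center in the frame of tray between -0.03 and 0.03 m and z of ball0_center in the frame of tray between 0 and 0.022 m and x of ball1_center in the frame of tray between -0.05 and 0.05 m and y of ball1_center in the frame of tray between -0.03 and 0.03 m and z of ball1_center in the frame of tray between 0 and 0.022 m and x of ball2_center in the frame of tray between -0.05 and 0.05 m and y of ball2_center in the frame of tray between -0.03 and 0.03 m and z of ball2_center in the frame of tray between 0 and 0.022 m and x of ball3_center in the frame of tray between -0.05 and 0.05 m and y of ball3_center in the frame of tray between -0.03 and 0.03 m and z of ball3_center in the frame of tray between 0 and 0.022 m and x of ball4_center in the frame of tray between -0.05 and 0.05 m and y of ball4_center in the frame of tray between -0.03 and 0.03 m and z of ball4_center in the frame of tray between 0 and 0.022 m and x of ball5_center in the frame of tray between -0.05 and 0.05 m and y of ball5_center in the frame of tray between -0.03 and 0.03 m and z of ball5_center in the frame of tray between 0 and 0.022 m and value of joint gate below 0.003 m and linear speed of tray below 0.02 m/s and contact force between the fingers and tray below 0.1 N); the robot touches nothing.
It fails at once if the tray falls freely: faster than 0.3 m/s with no finger on it (a drop of about 5 mm) (linear speed of tray above 0.3 m/s and contact force between the fingers and tray below 0.1 N).
It fails at once if the tray is pressed on the pile or the stacker with more than 40 N (contact force between tray and stacker above 40 N).
It fails at once if the bottle, the module, the screwdriver or the red bin is moved by more than 15 mm (distance of any of bottle, module, driver, red_bin from where it was at the start of the episode above 0.015 m).
It also fails if it takes over 64 s, if anything falls off the work surface, if the arm or the gripper's body presses on something with over 40 N, if the wrist force passes 120 N, or if a joint passes its speed limit or range.

## Working session

There is one attempt and no reset: what is moved stays moved. The work goes in short steps, Python scripts to look and compute and a tool call to move; the robot and the scene stay as the last step left them, time stands still between calls to the robot, and variables do not carry over. Pictures are saved under pics/ and viewed, about 8 in all and at most 12, crops included, and the job is handed in when it is done.

Besides the shell and the picture viewer there is one more tool, called as name(argument=value, ...), one argument or row to a line, values as JSON. play_rows: Moves the arm, as the interface text tells. Its arguments: {"type":"object","properties":{"targets":{"type":"array"},"newtons":{"type":"number"}},"required":["targets"]}

```bash
mkdir -p pics; cat > h.py <<'E'
import numpy as np, cv2
from scipy.spatial.transform import Rotation as R
from workcell import manip
def snap(cam,name,crop=None,scale=1):
    s=manip.sense(); im=np.asarray(manip.get_image(cam)); cv2.imwrite(f'pics/{name}_raw.png',im)
    if crop: x0,y0,x1,y1=crop; im=im[y0:y1,x0:x1]
    if scale!=1: im=cv2.resize(im,None,fx=scale,fy=scale,interpolation=cv2.INTER_CUBIC)
    cv2.imwrite(f'pics/{name}.png',im); return s
def cam(name,s=None):
    c=manip.camera_info(name); K=np.array([[c['fx'],0,c['cx']],[0,c['fy'],c['cy']],[0,0,1]])
    if 'extrinsics' in c: E=np.array(c['extrinsics'])
    else:
        T=np.eye(4);T[:3,:3]=R.from_rotvec(s['ee_rot']).as_matrix();T[:3,3]=s['eef_pos']
        E=np.linalg.inv(T@np.array(c['hand_eye']))
    return K,E
def px2w(KE,uv,z):
    K,E=KE; d=E[:3,:3].T@np.linalg.solve(K,[uv[0],uv[1],1]); o=-E[:3,:3].T@E[:3,3]
    return o+d*(z-o[2])/d[2]
def w2px(KE,P):
    K,E=KE; p=K@(E[:3,:3]@np.array(P,float)+E[:3,3]); return p[:2]/p[2]
E
python3 - <<'E'
from h import *
s=snap('scene','s1'); snap('side','d1'); snap('wrist','w1')
print(s)
for n in('scene','side'):
    K,E=cam(n); print(n,K[0,0],-E[:3,:3].T@E[:3,3],E[:3,:3].round(2).tolist())
print(manip.camera_info('wrist'), manip.hold_point_z)
a,b=[cv2.imread(f'pics/{n}_raw.png') for n in('s1','d1')]
E
```

```text
{'time_s': 0.0, 'joint_positions': array([-1.40308742e+00,  3.59496289e-01,  1.51147368e+00,  3.07649819e-07,
        1.27246236e+00, -1.15093073e-01]), 'joint_velocities': array([ 7.76453014e-05, -8.44027172e-04, -2.33654634e-03, -1.45583717e-03,
        1.40007877e-03, -1.16060711e-03]), 'effort': array([-3.78065786e-03, -5.27622914e+01, -2.78629035e+01, -7.45504149e-04,
        1.30641460e-02, -9.56632448e-06]), 'eef_pos': array([ 167.29974081, -575.42632467,  199.24311192]), 'ee_rot': array([-1.32850672,  0.99930989, -0.99709133]), 'force': array([ 0.5445279 , -0.48732726,  0.92442702]), 'wrist_torque': array([ 0.00939874, -0.0323725 ,  0.0332434 ]), 'finger_gap': 1.0033810238556666}
scene 393.1042392103788 [1068.87554709  472.39853552  838.99962208] [[-0.77, 0.64, -0.02], [0.44, 0.52, -0.73], [-0.46, -0.57, -0.68]]
side 368.1823406801229 [312.87724841 662.23859224 673.95202309] [[-0.95, -0.3, -0.02], [-0.16, 0.55, -0.82], [0.25, -0.78, -0.57]]
{'fx': 301.1387388813269, 'fy': 301.1387388813269, 'cx': 318.3193531491548, 'cy': 198.12376597296955, 'hand_eye': array([[ 9.99999438e-01,  1.05286816e-03,  1.22026828e-04,
         3.73264106e-01],
       [ 1.98478296e-04, -2.99105473e-01,  9.54220036e-01,
        -1.74868476e+02],
       [ 1.04116678e-03, -9.54219476e-01, -2.99105514e-01,
         7.61881797e+01],
       [ 0.00000000e+00,  0.00000000e+00,  0.00000000e+00,
         1.00000000e+00]])} -18.700000000000003
```

View pics/s1.png

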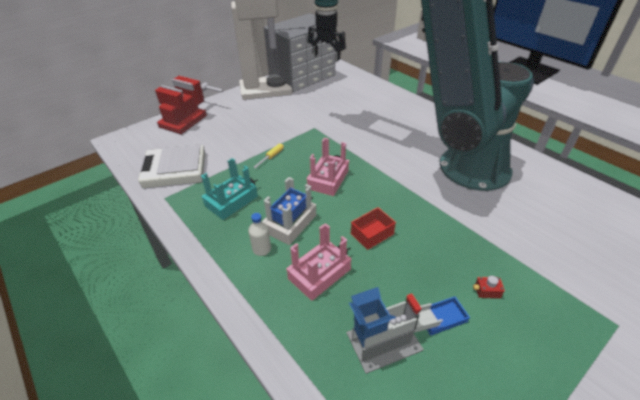

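View pics/d1.png

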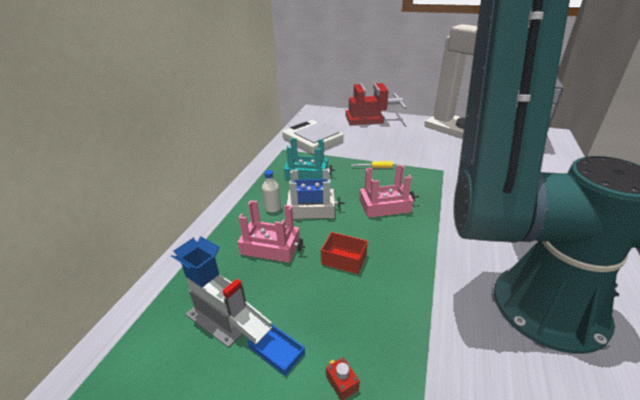

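Scene: hopper with red handle at (413,303), tray (447,315), module (489,287). The stacker candidates are white (290,210), pink (328,170) and (320,265), and turquoise (230,190). The white one next to the bottle (260,235), holding blue trays, fits the description. Next I'll take enlarged crops to confirm it.

```bash
python3 - <<'E'
from h import *
a,b=[cv2.imread(f'pics/{n}_raw.png') for n in('s1','d1')]
def c(im,x0,y0,w,h,k): return cv2.resize(im[y0:y0+h,x0:x0+w],None,fx=k,fy=k,interpolation=cv2.INTER_CUBIC)
A=c(a,345,280,133,100,6); B=c(b,180,230,133,100,6)
f=lambda i:cv2.resize(i,(400,300))
# 800x600: each 400x300 
top=np.hstack([c(a,345,275,133,100,3),c(b,175,270,133,100,3)]); bot=np.hstack([c(a,240,165,100,100,3),np.zeros((300,99,3),np.uint8),c(b,265,155,100,75,3).copy() if 0 else c(b,250,140,133,100,3)])
cv2.imwrite('pics/c1.png',np.vstack([top,bot])); print(top.shape,bot.shape)
E
```

```text
(300, 798, 3) (300, 798, 3)
```

View pics/c1.png

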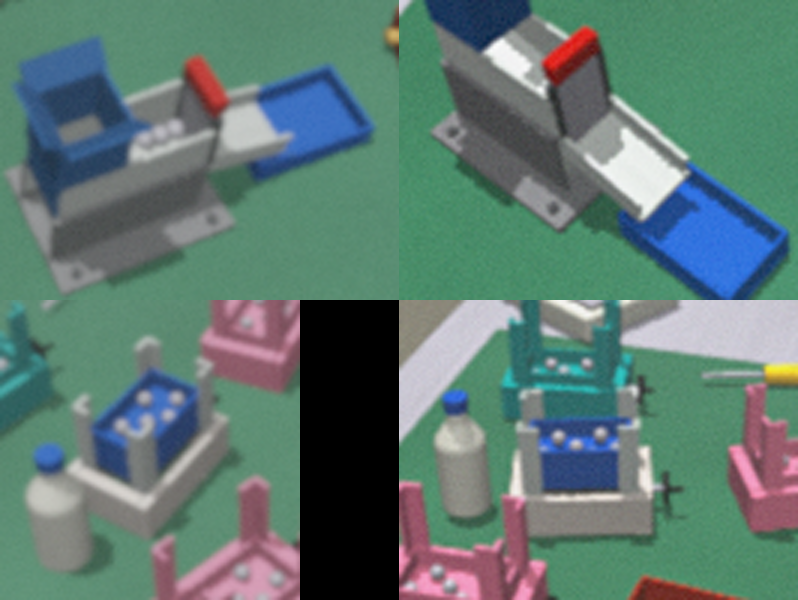

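The white stacker is confirmed: blue trays in the pocket, bottle at its +x end and handwheel at -x. Now I'll fit the poses from clicked points.

```bash
cat > fit.py <<'E'
from h import *
from scipy.optimize import least_squares
S,D=cam('scene'),cam('side')
t1=lambda x,y:(345+x/3,275+y/3); t2=lambda x,y:(175+(x-399)/3,270+y/3)
b1=lambda x,y:(240+x/3,165+(y-300)/3); b2=lambda x,y:(250+(x-399)/3,140+(y-300)/3)
def fit(obs,g):
    def f(p):
        c,s=np.cos(p[2]),np.sin(p[2])
        return np.concatenate([w2px(C,(p[0]+c*m[0]-s*m[1],p[1]+s*m[0]+c*m[1],m[2]))-uv for C,uv,m in obs])
    r=least_squares(f,g,x_scale=[100,100,1],loss='soft_l1'); return r.x,r.fun.reshape(-1,2)
if __name__=='__main__':
    hop=[(S,t1(206,84),(0,0,123)),(D,t2(573,55),(0,0,123)),(S,t1(65,292),(125,50,3)),(S,t1(5,172),(125,-50,3)),(S,t1(235,218),(-15,50,3)),
     (D,t2(430,130),(125,50,3)),(D,t2(562,229),(-15,50,3))]
    tray=[(S,t1(330,68),(-50,-30,22)),(S,t1(373,127),(-50,30,22)),(D,t2(738,300),(-50,30,22)),(D,t2(788,235),(-50,-30,22)),(D,t2(622,212),(50,30,22))]
    st=[(S,b1(150,505),(70,46,45)),(S,b1(230,425),(-70,46,45)),(S,b1(70,462),(70,-46,45)),(S,b1(150,535),(70,46,0)),
     (D,b2(510,488),(70,46,45)),(D,b2(652,487),(-70,46,45)),(D,b2(512,535),(70,46,0)),(D,b2(652,532),(-70,46,0))]
    for n,o in(('hop',hop),('tray',tray),('st',st)):
        g=px2w(o[0][0],o[0][1],o[0][2][2])
        best=min((fit(o,[g[0],g[1],a]) for a in np.arange(-3,3,1)),key=lambda r:abs(r[1]).sum())
        print(n,best[0].round(2),best[1].round(1).tolist())
    s=manip.sense(); print(R.from_rotvec(s['ee_rot']).as_matrix().round(3))
    for n,u,v in(('module',489,293),('bin',373,238),('bottle',262,252)): print(n,px2w(S,(u,v),0).round())
E
python3 fit.py
```

```text
hop [636.09 247.22  -6.6 ] [[-0.0, -0.6], [0.0, -0.8], [-0.2, 0.4], [-0.2, -0.5], [0.2, 1.0], [0.3, 0.9], [0.0, 0.2]]
tray [ 5.4081e+02  2.7742e+02 -3.8000e-01] [[1.0, -2.3], [1.3, -0.4], [-3.9, -0.1], [0.6, -1.1], [-1.2, -0.2]]
st [ 6.2709e+02 -1.9906e+02  2.9000e-01] [[-1.6, 0.1], [0.2, -3.3], [-1.3, 1.2], [-0.5, 0.9], [0.1, 3.3], [0.7, 3.2], [0.5, -0.1], [0.7, 0.4]]
[[ 0.279 -0.     0.96 ]
 [-0.96   0.001  0.279]
 [-0.001 -1.     0.   ]]
module [400. 311.   0.]
bin [488.  -0.   0.]
bottle [ 755. -162.    0.]
```

play_rows(
  targets=[
    [[0,0,5],0,0],
    [[0,0,5],0,0],
    [[2.7,4.8,0],8.5,0],
    [[2.7,4.8,0],8.5,0],
    [[2.7,4.8,0],8.5,0],
    [[2.7,4.8,0],8.5,0],
    [[2.7,4.8,0],8.5,0],
    [[2.7,4.8,0],8.5,0],
    [[2.7,4.8,0],8.5,0],
    [[2.7,4.8,0],8.5,0],
    [[2.7,4.8,0],8.5,0],
    [[2.7,4.8,0],8.5,0],
    [[2.7,4.8,0],8.5,0],
    [[2.7,4.8,0],8.5,0],
    [[2.7,4.8,0],8.5,0],
    [[2.7,4.8,0],8.5,0],
    [[2.7,4.8,0],8.5,0],
    [[2.7,4.8,0],8.5,0],
  ],
  newtons=40,
)

```text
time_s: 2.4
eef_pos: [605.8, 216.8, 298.4]
ee_rot: [-1.38, -0.898, 0.902]
force: [-0.0, -1.3, 0.5]
finger_gap: 1.001
```

```bash
cat >> h.py <<'E'
def goal(p,jaw):
    s=manip.sense(); M=R.from_rotvec(s['ee_rot']).as_matrix(); a=np.degrees(np.arctan2(M[1,0],M[0,0]))
    print('t',round(s['time_s'],2),'tcp',s['eef_pos'].round(1),'jaw',round(a,2),'tiltz',M[2].round(3),'d_cm',((np.array(p)-s['eef_pos'])/10).round(2),'spin',round((jaw-a+180)%360-180,2),'F',s['force'].round(2),'gap',round(s['finger_gap'],3))
E
python3 - <<'E'
from h import *
goal((636,247,200),71.8); s=snap('wrist','w2')
C=cam('wrist',s)
for p in [(636,247,123),(541,278,22)]: print(w2px(C,p))
E
```

```text
t 2.4 tcp [605.8 216.8 298.4] jaw 66.34 tiltz [-0.004 -1.    -0.001] d_cm [ 3.02  3.02 -9.84] spin 5.46 F [-0.05 -1.26  0.52] gap 1.001
[352.20913273 183.85680404]
[340.41123775  97.96651749]
```

View pics/w2.png

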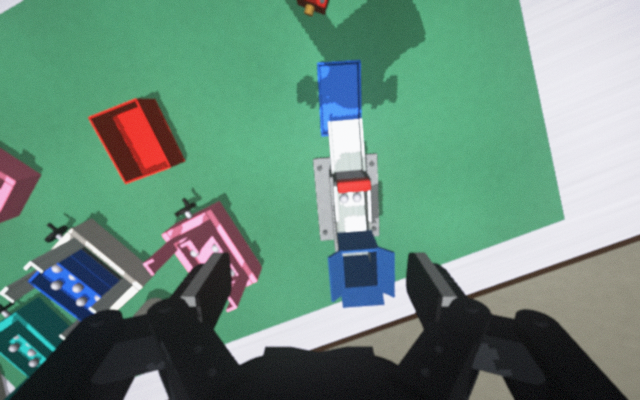

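Handle at (354,185) vs predicted (352,184), and the tray matches its prediction too, so I'm moving in.

play_rows(
  targets=[
    [[3.1,3.1,0],5.5,0],
    [[0,0,-5],0,0],
    [[0,0,-5],0,0],
    [[0,0,-3],0,0],
    [[0,0,0],0,0],
  ],
)

```text
time_s: 3.08
eef_pos: [640.0, 257.4, 162.0]
ee_rot: [-1.336, -0.984, 0.983]
force: [-0.4, 0.4, 0.6]
finger_gap: 1.002
```

```bash
python3 - <<'E'
from h import *
goal((636.3,247.5,101),71.8); s=snap('wrist','w3')
C=cam('wrist',s)
im=cv2.imread('pics/w3_raw.png'); h=cv2.cvtColor(im,cv2.COLOR_BGR2HSV)
m=((h[...,0]<8)|(h[...,0]>172))&(h[...,1]>150)&(h[...,2]>80); m[:,:230]=0;m[:100]=0; m[:,420:]=0
n,l,st,ce=cv2.connectedComponentsWithStats(m.astype(np.uint8)); i=1+np.argmax(st[1:,4]); print(st[i],ce[i])
r=cv2.minAreaRect(np.argwhere(l==i)[:,::-1].astype(np.float32)); print(r)
for z in(132,114): print(z,[w2px(C,np.array([636,247,z])+R.from_euler('z',-.317).apply([x,y,0])).round(1) for x,y in((-7,-20),(-7,20),(7,20),(7,-20))])
E
```

```text
t 3.08 tcp [640.  257.4 162. ] jaw 72.66 tiltz [ 0.001 -1.     0.   ] d_cm [-0.37 -0.99 -6.1 ] spin -0.86 F [-0.42  0.43  0.64] gap 1.002
[278 203  54  20 920] [304.30869565 212.71195652]
((304.5, 212.5), (19.0, 53.0), 90.0)
132 [array([275.5, 203.9]), array([331.2, 204.7]), array([330.7, 222.8]), array([276. , 222.1])]
114 [array([278.6, 196.5]), array([330.2, 197.3]), array([329.8, 214.2]), array([279. , 213.5])]
```

play_rows(
  targets=[
    [[-0.35,-0.95,0],-0.8,0],
    [[0,0,-3],0,0],
    [[0,0,0],0,0],
  ],
)

```text
time_s: 3.5
eef_pos: [640.8, 247.3, 139.6]
ee_rot: [-1.347, -0.981, 0.962]
force: [-0.5, -0.3, 0.6]
finger_gap: 1.002
```

```bash
python3 -c "
from h import *
goal((636.3,247.5,101),71.8)"
```

```text
t 3.5 tcp [640.8 247.3 139.6] jaw 71.71 tiltz [ 0.007 -1.    -0.01 ] d_cm [-0.45  0.02 -3.86] spin 0.09 F [-0.54 -0.34  0.56] gap 1.002
```

play_rows(
  targets=[
    [[-0.4,0,-1],0,0],
    [[0,0,-1.5],0,0],
    [[0,0,-1.3],0,0],
    [[0,0,0],0,0],
  ],
)

```text
time_s: 4.0
eef_pos: [638.8, 247.5, 103.5]
ee_rot: [-1.35, -0.986, 0.957]
force: [0.6, 0.0, -0.7]
finger_gap: 1.001
```

```bash
python3 -c "
from h import *
goal((636.3,247.5,101),71.8)"
```

```text
t 4.0 tcp [638.8 247.5 103.5] jaw 71.68 tiltz [ 0.011 -1.    -0.015] d_cm [-0.25  0.   -0.25] spin 0.12 F [ 0.57  0.04 -0.73] gap 1.001
```

play_rows(
  targets=[
    [[-0.2,0,-0.2],0,0.3],
    [[0,0,0],0,0.7],
    [[0,0,0],0,1],
    [[0,0,0],0,1],
    [[0,0,0],0,1],
    [[0,0,0],0,1],
  ],
  newtons=50,
)

```text
time_s: 4.75
eef_pos: [637.6, 247.9, 102.4]
ee_rot: [-1.35, -0.987, 0.956]
force: [0.3, -0.2, 0.1]
finger_gap: -0.002
```

```bash
python3 -c "
from h import *
goal((636.3,247.5,101),71.8)"
```

```text
t 4.75 tcp [637.6 247.9 102.4] jaw 71.69 tiltz [ 0.012 -1.    -0.017] d_cm [-0.13 -0.04 -0.14] spin 0.11 F [ 0.25 -0.21  0.11] gap -0.002
```

```bash
python3 - <<'E'
from h import *
s=snap('wrist','w4'); snap('side','d4'); snap('scene','s4')
def c(im,x0,y0,w,h,k): return cv2.resize(im[y0:y0+h,x0:x0+w],None,fx=k,fy=k,interpolation=cv2.INTER_CUBIC)
a,b,w=[cv2.imread(f'pics/{n}_raw.png') for n in('s4','d4','w4')]
cv2.imwrite('pics/c4.png',np.vstack([np.hstack([c(a,345,265,133,100,3),c(b,175,240,133,100,3)]),np.hstack([c(w,120,100,400,300,1)]+[np.zeros((300,398,3),np.uint8)])]))
E
```

```text
(no output)
```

View pics/c4.png

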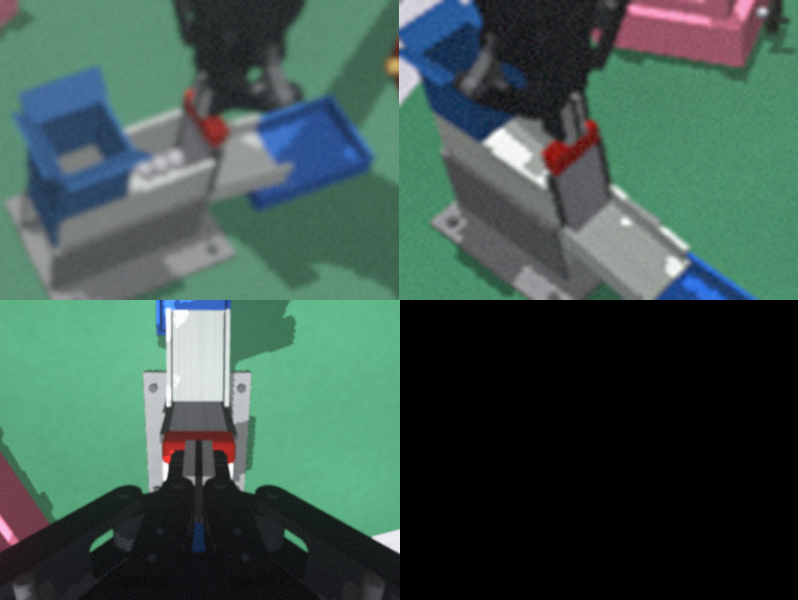

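```bash
python3 - <<'E'
from h import *
s=manip.sense(); p=s['eef_pos']; M=R.from_rotvec(s['ee_rot']).as_matrix()
for n in('wrist','scene','side'):
    C=cam(n,s); f={'wrist':lambda u:(u[0]-120,u[1]-100+300),'scene':lambda u:((u[0]-345)*3,(u[1]-265)*3),'side':lambda u:((u[0]-175)*3+399,(u[1]-240)*3)}[n]
    print(n,'tcp',np.round(f(w2px(C,p)),0),'tcp+30',np.round(f(w2px(C,p-30*M[:,1])),0),'handle',np.round(f(w2px(C,(636.3,247.5,123))),0),'htop',np.round(f(w2px(C,(636.3,247.5,132))),0))
for n in ('scene','side','wrist'):
  im=cv2.imread({'scene':'pics/s4_raw.png','side':'pics/d4_raw.png','wrist':'pics/w4_raw.png'}[n])
x,y=[np.hstack([cv2.resize(cv2.imread(f'pics/{n}_raw.png')[b:b+60,a:a+80],(400,300),interpolation=cv2.INTER_CUBIC) for n,a,b in L]) for L in ([('s4',380,270),('d4',200,260)],[('w4',280,215),('w4',270,190)])]
cv2.imwrite('pics/c5.png',np.vstack([x,y]))
E
```

```text
wrist tcp [199. 431.] tcp+30 [199. 454.] handle [198. 445.] htop [198. 452.]
scene tcp [201. 130.] tcp+30 [208. 106.] handle [206. 113.] htop [208. 105.]
side tcp [575. 164.] tcp+30 [569. 133.] handle [573. 143.] htop [570. 133.]
```

View pics/c5.png

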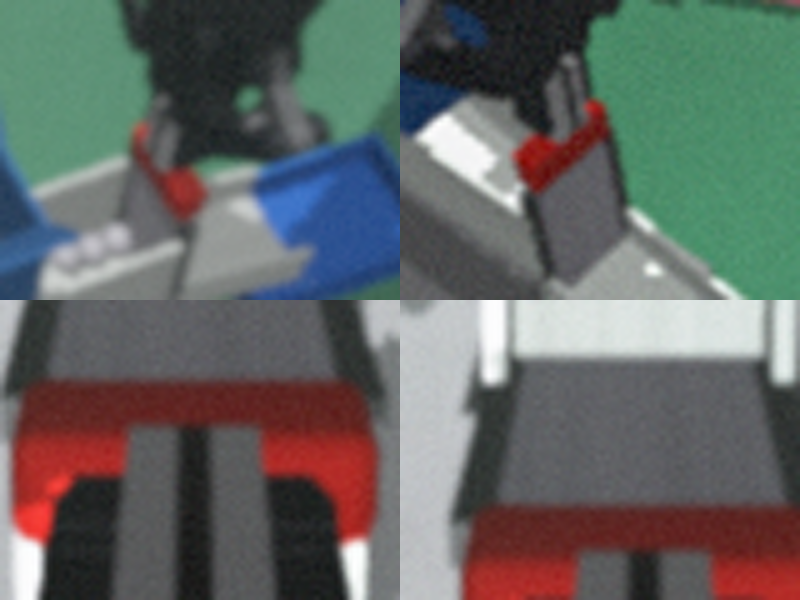

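The fingers shut on air: the pictures show both tips ending on or above the handle's top (c5 side view ~(568,140)), though TCP reads 102. I'll lift clear and measure where the tips really are.

play_rows(
  targets=[
    [[0,0,2],0,1],
    [[0,0,2],0,1],
    [[0,0,1],0,1],
    [[0,0,0],0,1],
  ],
)

```text
time_s: 5.4
eef_pos: [636.9, 247.6, 152.7]
ee_rot: [-1.35, -0.986, 0.957]
force: [0.7, 0.2, 0.7]
finger_gap: 0.001
```

```bash
python3 - <<'E'
from h import *
goal((636.3,247.5,101),71.8)
s=snap('wrist','w6'); snap('side','d6'); snap('scene','s6')
p=s['eef_pos']; M=R.from_rotvec(s['ee_rot']).as_matrix()
out=[]
for n,f,(a,b) in(('scene','s6',(370,250)),('side','d6',(190,230)),('wrist','w6',(280,190))):
    im=cv2.resize(cv2.imread(f'pics/{f}_raw.png')[b:b+60,a:a+80],(400,300),interpolation=cv2.INTER_CUBIC)
    for k,col in((0,(0,255,255)),(30,(255,0,255))):
        u=(w2px(cam(n,s),p-k*M[:,1])-(a,b))*5; cv2.drawMarker(im,tuple(int(x) for x in u),col,cv2.MARKER_CROSS,14,1)
    out.append(im)
out.append(cv2.resize(cv2.imread('pics/d6_raw.png')[200:350,150:350],(400,300)))
cv2.imwrite('pics/c6.png',np.vstack([np.hstack(out[:2]),np.hstack(out[2:])]))
E
```

```text
t 5.4 tcp [636.9 247.6 152.7] jaw 71.69 tiltz [ 0.011 -1.    -0.015] d_cm [-0.06 -0.01 -5.17] spin 0.11 F [0.75 0.16 0.69] gap 0.001
```

View pics/c6.png

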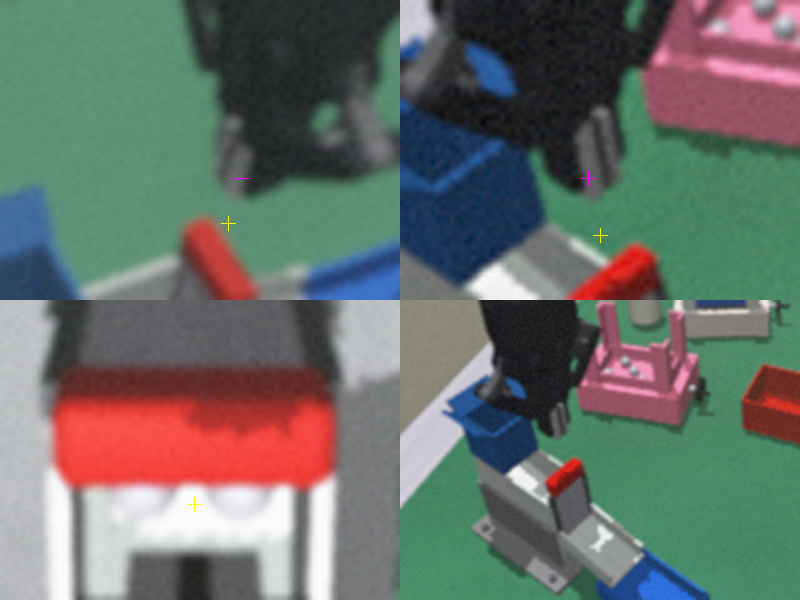

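The rendered finger tips end about 25–30 mm short of the reported TCP (yellow cross), which explains the miss. I'll measure the offset by gently touching the handle top (132 mm; the gate is shut) with closed fingers.

play_rows(
  targets=[
    [[0,0,-2],0,1],
    [[0,0,-2],0,1],
    [[0,0,-0.8],0,1],
    [[0,0,0],0,1],
    [[0,0,-0.2],0,1],
    [[0,0,-0.2],0,1],
    [[0,0,0],0,1],
  ],
)

```text
time_s: 6.42
eef_pos: [635.5, 247.2, 101.5]
ee_rot: [-1.349, -0.984, 0.959]
force: [0.1, 0.4, -0.9]
finger_gap: -0.001
```

play_rows(
  targets=[
    [[0,0,-0.25],0,1],
    [[0,0,-0.1],0,1],
  ],
)

```text
time_s: 6.68
eef_pos: [635.9, 247.4, 100.9]
ee_rot: [-1.349, -0.985, 0.958]
force: [-3.7, -1.3, 7.8]
finger_gap: 0.002
```

play_rows(
  targets=[
    [[0,0,-0.25],0,1],
    [[0,0,-0.1],0,1],
  ],
)

```text
time_s: 6.92
eef_pos: [636.0, 247.4, 100.9]
ee_rot: [-1.35, -0.986, 0.958]
force: [-2.1, -0.7, 4.2]
finger_gap: -0.001
```

play_rows(
  targets=[
    [[0,0,-0.25],0,1],
    [[0,0,-0.1],0,1],
  ],
)

```text
time_s: 7.18
eef_pos: [636.0, 247.4, 100.9]
ee_rot: [-1.35, -0.987, 0.957]
force: [-2.2, -1.2, 5.0]
finger_gap: -0.007
```

Contact at TCP z≈101, so the real shut tips are about 31 mm above the reported TCP. I'll use that offset from here and regrasp lower.

play_rows(
  targets=[
    [[0,0,3],0,0],
    [[0,0,1],0,0],
    [[0,0,0],0,0],
    [[0,0,0],0,0],
    [[0,0,0],0,0],
    [[0,0,-2],0,0],
    [[0,0,-2],0,0],
    [[0,0,-2],0,0],
    [[0,0,0],0,0],
  ],
)

```text
time_s: 8.3
eef_pos: [632.6, 246.4, 73.7]
ee_rot: [-1.347, -0.98, 0.963]
force: [0.1, 1.0, 0.7]
finger_gap: 1.002
```

```bash
python3 -c "
from h import *
goal((636.3,247.7,70),71.8)"
```

```text
t 8.3 tcp [632.6 246.4  73.7] jaw 71.71 tiltz [ 0.006 -1.    -0.009] d_cm [ 0.37  0.13 -0.37] spin 0.09 F [0.06 1.03 0.66] gap 1.002
```

play_rows(
  targets=[
    [[0.3,0.1,-0.3],0,0.3],
    [[0,0,0],0,0.6],
    [[0,0,0],0,1],
    [[0,0,0],0,1],
    [[0,0,0],0,1],
    [[0,0,0],0,1],
  ],
  newtons=50,
)

```text
time_s: 9.05
eef_pos: [637.1, 248.2, 72.3]
ee_rot: [-1.348, -0.982, 0.961]
force: [1.0, 0.1, -2.5]
finger_gap: 0.459
```

Gripped at gap 0.459 (~39 mm). Pulling up.

play_rows(
  targets=[
    [[0,0,0.8],0,1],
    [[0,0,0.8],0,1],
    [[0,0,0.8],0,1],
    [[0,0,0.4],0,1],
    [[0,0,0],0,1],
  ],
)

```text
time_s: 9.68
eef_pos: [637.0, 248.2, 102.2]
ee_rot: [-1.348, -0.982, 0.961]
force: [0.7, 1.5, -6.1]
finger_gap: 0.459
```

play_rows(
  targets=[
    [[0,0,0],0,1],
    [[0,0,0],0,1],
    [[0,0,0],0,1],
    [[0,0,0],0,1],
    [[0,0,0],0,1],
    [[0,0,0],0,1],
    [[0,0,0],0,1],
    [[0,0,0],0,1],
    [[0,0,0],0,1],
    [[0,0,0],0,1],
    [[0,0,0],0,1],
    [[0,0,0],0,1],
    [[0,0,0],0,1],
    [[0,0,0],0,1],
    [[0,0,0],0,1],
    [[0,0,0],0,1],
    [[0,0,0],0,1],
    [[0,0,0],0,1],
  ],
)

```text
time_s: 11.92
eef_pos: [637.1, 248.2, 102.2]
ee_rot: [-1.348, -0.982, 0.961]
force: [0.5, 0.6, -2.9]
finger_gap: 0.456
```

```bash
python3 - <<'E'
from h import *
goal((636.3,247.7,70),71.8)
s=snap('wrist','w7'); snap('side','d7')
a,b=cv2.imread('pics/w7_raw.png'),cv2.imread('pics/d7_raw.png')
C=cam('wrist',s); print(w2px(C,(541,278,22)))
cv2.imwrite('pics/c7.png',np.hstack([cv2.resize(a[40:240,220:420],(400,400)),cv2.resize(b[280:380,225:325],(400,400),interpolation=cv2.INTER_CUBIC)]))
E
```

```text
t 11.93 tcp [637.1 248.2 102.2] jaw 71.71 tiltz [ 0.008 -1.    -0.011] d_cm [-0.08 -0.05 -3.22] spin 0.09 F [ 0.54  0.63 -2.89] gap 0.456
[315.70114643  70.17143983]
```

View pics/c7.png

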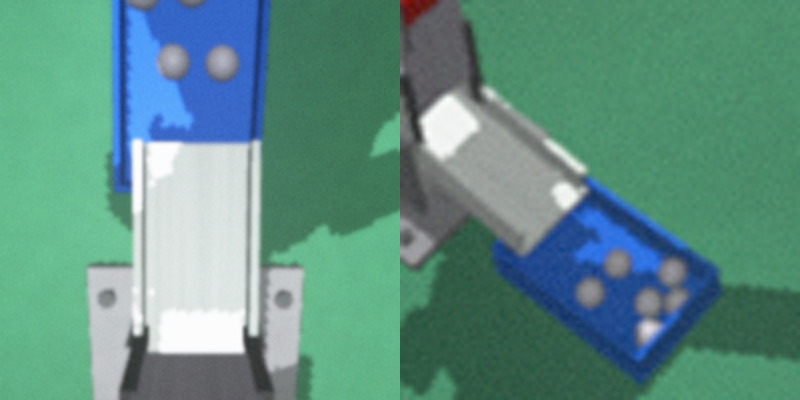

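All six balls are in the tray (side crop: (617,264), (590,293), (672,272), (648,302), (677,300), (650,332)). Pushing the gate shut.

play_rows(
  targets=[
    [[0,0,-0.8],0,1],
    [[0,0,-0.8],0,1],
    [[0,0,-0.8],0,1],
    [[0,0,-0.5],0,1],
    [[0,0,-0.3],0,1],
    [[0,0,-0.2],0,1],
    [[0,0,-0.2],0,1],
    [[0,0,0],0,1],
  ],
)

```text
time_s: 13.02
eef_pos: [637.2, 248.1, 72.2]
ee_rot: [-1.349, -0.984, 0.959]
force: [0.7, 1.1, -3.5]
finger_gap: 0.458
```

play_rows(
  targets=[
    [[0,0,-0.3],0,1],
    [[0,0,-0.3],0,1],
  ],
)

```text
time_s: 13.28
eef_pos: [637.5, 248.2, 71.9]
ee_rot: [-1.35, -0.986, 0.959]
force: [-9.2, -1.9, 26.7]
finger_gap: 0.457
```

play_rows(
  targets=[
    [[0,0,0.1],0,0.3],
    [[0,0,0],0,0],
    [[0,0,0],0,0],
    [[0,0,0],0,0],
    [[0,0,3],0,0],
    [[0,0,4],0,0],
    [[-3,1,0],0,0],
    [[-3,1,0],0,0],
    [[-3,1,0],0,0],
    [[0,0,0],0,0],
  ],
)

```text
time_s: 14.52
eef_pos: [545.4, 278.1, 140.9]
ee_rot: [-1.35, -0.983, 0.959]
force: [0.3, -0.6, -0.1]
finger_gap: 1.001
```

```bash
python3 - <<'E'
from h import *
goal((541,278,70),71.8)
s=snap('wrist','w8'); snap('side','d8')
C=cam('wrist',s); D=cam('side')
for x,y in((-50,-30),(-50,30),(50,30)):
    P=np.array([541,278,22])+R.from_euler('z',-.317).apply([x,y,0]); print(w2px(C,P).round(1),w2px(D,P).round(1))
a=cv2.imread('pics/w8_raw.png'); print(w2px(D,(636,247,123)))
b=cv2.imread('pics/d8_raw.png')
cv2.imwrite('pics/c8.png',np.hstack([cv2.resize(a[50:300,220:420],(400,500)),cv2.resize(b[260:380,220:316],(400,500),interpolation=cv2.INTER_CUBIC)]))
E
```

```text
t 14.53 tcp [545.4 278.1 140.9] jaw 71.68 tiltz [ 0.008 -1.    -0.013] d_cm [-0.44 -0.01 -7.09] spin 0.12 F [ 0.32 -0.61 -0.12] gap 1.001
[284.4 126.7] [305.4 345.8]
[347.6 126.6] [285.8 369.5]
[344.9 223.8] [247.4 342.3]
[233.09938165 287.48560721]
```

View pics/c8.png

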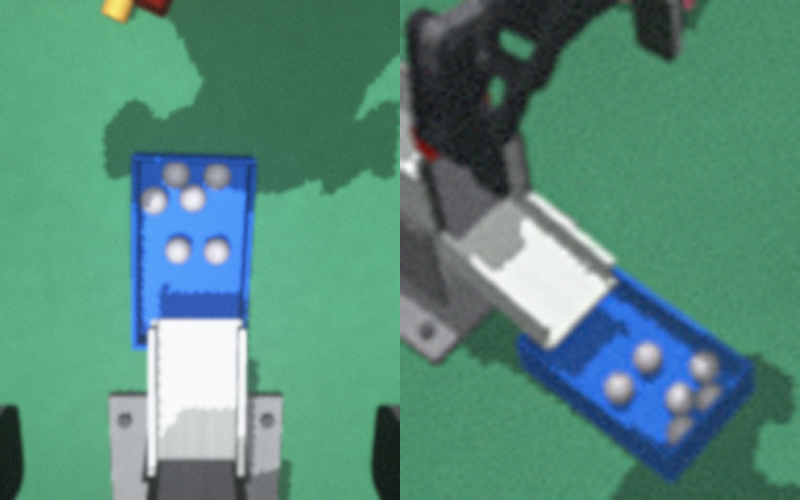

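The tray with six balls matches its predicted pose within 1–2 mm, and the gate is shut. Descending over the tray.

play_rows(
  targets=[
    [[-0.4,0,0],0,0],
    [[0,0,-4],0,0],
    [[0,0,-4],0,0],
    [[0,0,-3],0,0],
    [[0,0,-1.5],0,0],
    [[0,0,0],0,0],
  ],
)

```text
time_s: 15.38
eef_pos: [550.6, 276.8, 13.8]
ee_rot: [-1.355, -0.987, 0.949]
force: [1.1, -0.2, -0.5]
finger_gap: 1.007
```

```bash
python3 -c "
from h import *
goal((541.2,278.3,-33),71.8)"
```

```text
t 15.38 tcp [550.6 276.8  13.8] jaw 71.41 tiltz [ 0.013 -1.    -0.021] d_cm [-0.94  0.15 -4.68] spin 0.39 F [ 1.1  -0.19 -0.46] gap 1.007
```

play_rows(
  targets=[
    [[-0.5,0.1,0],0.3,0],
    [[-0.4,0.1,0],0,0],
    [[0,0,-1],0,0],
    [[0,0,-1],0,0],
    [[0,0,-1],0,0],
    [[0,0,0],0,0],
  ],
)

```text
time_s: 16.12
eef_pos: [543.5, 280.0, -14.9]
ee_rot: [-1.355, -0.996, 0.949]
force: [-0.7, -0.6, 0.4]
finger_gap: 1.0
```

```bash
python3 -c "
from h import *
goal((541.2,278.3,-33),71.8)"
```

```text
t 16.12 tcp [543.5 280.  -14.9] jaw 71.73 tiltz [ 0.017 -1.    -0.026] d_cm [-0.23 -0.17 -1.81] spin 0.07 F [-0.67 -0.58  0.36] gap 1.0
```

Tool tilt has crept to 0.03 rad from the fast descent. I'll go up quickly and come down slowly to null it.

play_rows(
  targets=[
    [[0,0,4],0,0],
    [[0,0,5],0,0],
    [[0,0,3],0,0],
    [[0,0,0],0,0],
  ],
)

```text
time_s: 16.62
eef_pos: [542.7, 279.4, 106.9]
ee_rot: [-1.354, -0.994, 0.951]
force: [-0.5, -0.8, -0.7]
finger_gap: 0.999
```

```bash
python3 -c "
from h import *
goal((541.2,278.3,-33),71.8)"
```

```text
t 16.62 tcp [542.7 279.4 106.9] jaw 71.72 tiltz [ 0.015 -1.    -0.024] d_cm [ -0.15  -0.11 -13.99] spin 0.08 F [-0.5  -0.78 -0.7 ] gap 0.999
```

play_rows(
  targets=[
    [[-0.1,-0.1,-1],0,0],
    [[0,0,-1],0,0],
    [[0,0,-1],0,0],
    [[0,0,-1],0,0],
    [[0,0,-1],0,0],
    [[0,0,-1],0,0],
    [[0,0,-1],0,0],
    [[0,0,-1],0,0],
  ],
)

```text
time_s: 17.62
eef_pos: [538.2, 276.9, 16.3]
ee_rot: [-1.352, -0.987, 0.957]
force: [0.3, 0.3, -0.9]
finger_gap: 1.0
```

```bash
python3 -c "
from h import *
goal((541.2,278.3,-33),71.8)"
```

```text
t 17.62 tcp [538.2 276.9  16.3] jaw 71.7 tiltz [ 0.01  -1.    -0.017] d_cm [ 0.3   0.14 -4.93] spin 0.1 F [ 0.31  0.34 -0.87] gap 1.0
```

play_rows(
  targets=[
    [[0.2,0.1,-0.8],0,0],
    [[0.1,0,-0.8],0,0],
    [[0,0,-0.8],0,0],
    [[0,0,-0.8],0,0],
    [[0,0,-0.7],0,0],
    [[0,0,0],0,0],
  ],
)

```text
time_s: 18.38
eef_pos: [541.3, 277.9, -26.0]
ee_rot: [-1.352, -0.986, 0.957]
force: [0.1, 0.4, -0.4]
finger_gap: 0.998
```

```bash
python3 -c "
from h import *
goal((541.2,278.3,-33),71.8)"
```

```text
t 18.38 tcp [541.3 277.9 -26. ] jaw 71.7 tiltz [ 0.009 -1.    -0.017] d_cm [-0.01  0.04 -0.7 ] spin 0.1 F [ 0.12  0.35 -0.41] gap 0.998
```

play_rows(
  targets=[
    [[0,0,-0.5],0,0],
    [[0,0,-0.2],0,0],
    [[0,0,0],0,0.2],
    [[0,0,0],0,0.4],
    [[0,0,0],0,0.6],
    [[0,0,0],0,0.8],
    [[0,0,0],0,1],
    [[0,0,0],0,1],
  ],
  newtons=40,
)

```text
time_s: 19.38
eef_pos: [541.9, 278.2, -32.6]
ee_rot: [-1.352, -0.987, 0.956]
force: [-0.3, -0.7, -1.0]
finger_gap: 0.692
```

```bash
python3 -c "
from h import *
goal((541.2,278.3,-33),71.8)"
```

```text
t 19.38 tcp [541.9 278.2 -32.6] jaw 71.7 tiltz [ 0.01  -1.    -0.018] d_cm [-0.07  0.01 -0.04] spin 0.1 F [-0.29 -0.69 -1.  ] gap 0.692
```

play_rows(
  targets=[
    [[-0.45,0.15,0.05],0,1],
    [[-0.45,0.15,0],0,1],
    [[-0.45,0.15,0],0,1],
    [[-0.45,0.15,0],0,1],
    [[-0.45,0.15,0],0,1],
    [[-0.45,0.15,0],0,1],
    [[-0.3,0.1,0],0,1],
    [[0,0,0],0,1],
  ],
)

```text
time_s: 20.38
eef_pos: [508.5, 288.8, -32.5]
ee_rot: [-1.352, -0.986, 0.958]
force: [0.0, 1.1, -0.7]
finger_gap: 0.693
```

```bash
python3 -c "
from h import *
goal((541.9-36.1,278.2+11.9,-32.6),71.7)"
```

```text
t 20.38 tcp [508.5 288.8 -32.5] jaw 71.72 tiltz [ 0.009 -1.    -0.017] d_cm [-0.27  0.13 -0.01] spin -0.02 F [ 0.04  1.09 -0.73] gap 0.693
```

play_rows(
  targets=[
    [[-0.25,0.1,0],0,1],
    [[0,0,0.4],0,1],
    [[0,0,0.6],0,1],
    [[0,0,1],0,1],
    [[0,0,1.5],0,1],
    [[0,0,1.5],0,1],
    [[0,0,1.5],0,1],
    [[0,0,1.5],0,1],
    [[0,0,1.5],0,1],
    [[0,0,1.5],0,1],
    [[0,0,1.5],0,1],
    [[0,0,1.5],0,1],
    [[0,0,1.5],0,1],
    [[0,0,1.5],0,1],
    [[0,0,0.8],0,1],
    [[0,0,0],0,1],
  ],
)

```text
time_s: 22.38
eef_pos: [507.0, 290.0, 160.1]
ee_rot: [-1.353, -0.989, 0.955]
force: [-0.3, -0.0, -0.9]
finger_gap: 0.695
```

```bash
python3 - <<'E'
from h import *
goal((627,-199,150),106.6)
s=snap('wrist','w9'); snap('side','d9')
a=cv2.imread('pics/w9_raw.png'); b=cv2.imread('pics/d9_raw.png')
cv2.imwrite('pics/c9.png',np.hstack([cv2.resize(a[50:350,170:470],(400,400)),cv2.resize(b[200:400,200:400],(400,400))]))
E
```

```text
t 22.38 tcp [507.  290.  160.1] jaw 71.7 tiltz [ 0.012 -1.    -0.02 ] d_cm [ 12.   -48.9   -1.01] spin 34.9 F [-0.25 -0.04 -0.88] gap 0.695
```

View pics/c9.png

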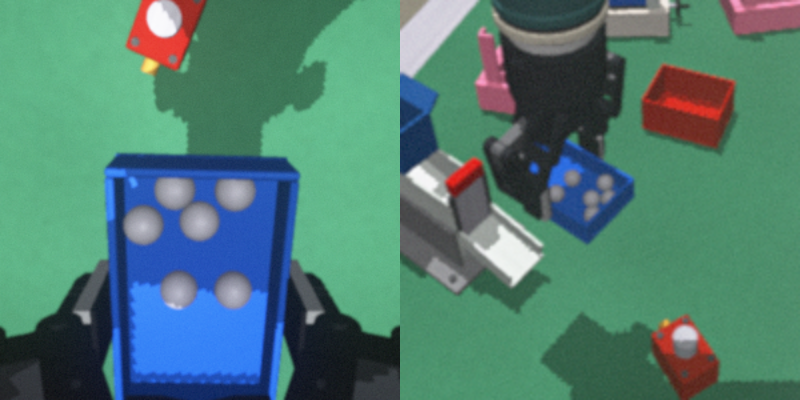

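The tray is lifted with all six balls in it (wrist crop (175,190), (235,190), (142,225), (200,222), (178,290), (232,290)); module and bin are untouched. Next I'll carry it to a spot beyond the stacker's +x end, so the wrist camera can see the posts.

play_rows(
  targets=[
    [[0.6,-1.2,0],2,1],
    [[1.4,-2.7,0],2,1],
    [[1.4,-2.7,0],2,1],
    [[1.4,-2.7,0],2,1],
    [[1.4,-2.7,0],2,1],
    [[1.4,-2.7,0],2,1],
    [[1.4,-2.7,0],2,1],
    [[1.4,-2.7,0],2,1],
    [[1.4,-2.7,0],2,1],
    [[1.4,-2.7,0],2,1],
    [[1.4,-2.7,0],2,1],
    [[1.4,-2.7,0],2,1],
    [[1.4,-2.7,0],2,1],
    [[1.4,-2.7,0],2,1],
    [[1.4,-2.7,0],2,1],
    [[1.4,-2.7,0],2,1],
    [[1,-2,0],2,1],
    [[0.5,-1,0],1,1],
    [[0,0,0],0,1],
  ],
)

```text
time_s: 24.85
eef_pos: [731.6, -171.7, 138.2]
ee_rot: [-1.024, -1.43, 1.432]
force: [0.3, 1.1, -2.0]
finger_gap: 0.694
```

```bash
python3 - <<'E'
from h import *
goal((627,-199,150),106.6)
s=snap('wrist','w10')
C=cam('wrist',s)
r=R.from_euler('z',.29)
for x,y,z in((0,0,80),(70,46,45),(-70,46,45),(-70,-46,45),(70,-46,45)): print((x,y,z),w2px(C,np.array([627,-199,0])+r.apply([x,y,z])).round())
# tray in tool frame from w9
c=manip.camera_info('wrist'); H=np.array(c['hand_eye']); K=np.array([[c['fx'],0,c['cx']],[0,c['fy'],c['cy']],[0,0,1]])
for uv in((251,168.5),(393.5,179)):
    d=H[:3,:3]@np.linalg.solve(K,[*uv,1]); o=H[:3,3]; print((o+d*(-54.6-o[1])/d[1]).round(1))
E
```

```text
t 24.85 tcp [ 731.6 -171.7  138.2] jaw 107.9 tiltz [ 0.015 -1.     0.013] d_cm [-10.46  -2.73   1.18] spin -1.3 F [ 0.25  1.13 -2.03] gap 0.694
(0, 0, 80) [326.  59.]
(70, 46, 45) [374. 152.]
(-70, 46, 45) [388. -33.]
(-70, -46, 45) [266. -37.]
(70, -46, 45) [270. 150.]
[-27.6 -54.6  51.8]
[ 30.6 -54.6  47.4]
```

View pics/w10.png

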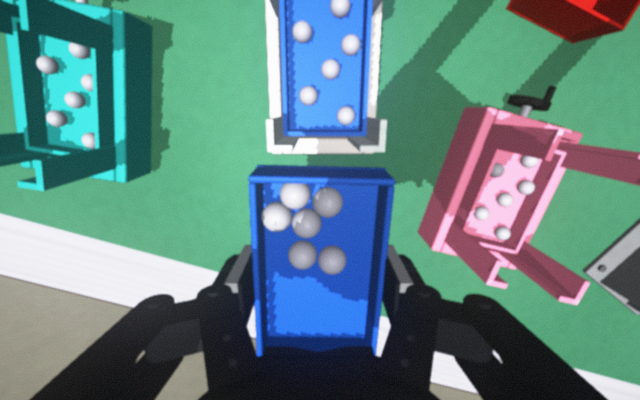

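Wrist view: held tray with six balls at (250–393, 168–355); the white stacker with its pile above at (267–386, 0–153), its near posts at about (280,135) and (372,135); pink and turquoise look-alikes to either side. Only one view is left, so I'll read edges numerically.

```bash
python3 - <<'E'
from h import *
im=cv2.imread('pics/w10_raw.png'); h=cv2.cvtColor(cv2.GaussianBlur(im,(3,3),0),cv2.COLOR_BGR2HSV)
def ch(p):
    H,S,V=map(int,p)
    if S<60: return 'W' if V>200 else ('w' if V>150 else ('g' if V>90 else 'k'))
    if 100<=H<=130: return 'B' if V>140 else 'b'
    return '.'
for r in range(96,190,2): print(r,''.join(ch(h[r,c]) for c in range(244,402,2)))
E
```

```text
96 ............WWWWWWWBBBBBBBBBWWWWWWWWwBBBBBBBBBBBBBBBBBBBBBBBBBWWWWW............
98 .............WWWWWWBBBBBBBBBWWWWWWWWBBBBBBBBBBBBBBBBBBBBBBBBBBWWWWW............
100 .............WWWWWWBBBBBBBBBBWWWWWWwBBBBBBBBBBBBBBBBBBBBBBBBBBWWWWw............
102 .............WWWWWWBBBBBBBBBBBWWWWwBBBBBBBBBBBBBBBBBBBBBBBBBBBWWWWw............
104 .............WWWWWWBBBBBBBBBBBBBBBBBBBBBBBBBBBBBBBBBBBBBBBBBBBWWWWw............
106 .............WWWWWWBBBBBBBBBBBBBBBBBBBBBBBBBBBBBBBBBBBBBBBBBBBWWWWw............
108 .............WWWWWWBBBBBBBBBBBBBBBBBBBBBBBBBBBBBBWWWWwBBBBBBBBWWWWw............
110 .............WWWWWWBBBBBBBBBBBBBBBBBBBBBBBBBBBBBWWWWWWWBBBBBBBWWWWw............
112 .............WWWWWWBBBBBBBBBBBBBBBBBBBBBBBBBBBBWWWWWWWWBBBBBBBWWWWw............
114 .............WWWWWWBBBBBBBBBBBBBBBBBBBBBBBBBBBBWWWWWWWWBBBBBBBWWWWw............
116 .............WWWWWwBBBBBBBBBBBBBBBBBBBBBBBBBBBBWWWWWWWWBBBBBBBwwWwg............
118 ............WWWwwggBBBBBBBBBBBBBBBBBBBBBBBBBBBBWWWWWWWWBBBBBBBggggg............
120 ...........WWWWggggBBBBBBBBBBBBBBBBBBBBBBBBBBBBBWWWWWWBBBBBBBBbgggggwWWw.......
122 ......
[... 2145 characters left out ...]
bbbbbbbbbbbbbbbbbbbbb.......
174 ....bbbbbbbbbbbbbbbbbbbbbbbbbbbbbbbbbbbbbbbbbbbbbbbbbbbbbbbbbbbbbbbbbbbbb......
176 ...BBBBBBBBBBBBBBBBBBBBBBBBBBBBBBBBBBBBBBbbbbbbbbbbbbbbbbbbbbbbbbbbbbbbbbb.....
178 ..BBBBBBBBBBBBBBBBBBBBBBBBBBBBBBBBBBBBBBBBBBBBBBBBBBBBBBBBBBBBBBbbbbbbbbbbb....
180 ...BBBBBBBBBBBBBBBBBBBBBBBBBBBBBBBBBBBBBBBBBBBBBBBBBBBBBBBBBBBBBBBBBBBBBBBBB...
182 ...BBBBBBBBBBBBBBBBBBBBBBBBBBBBBBBBBBBBBBBBBBBBBBBBBBBBBBBBBBBBBBBBBBBBBBBBB...
184 ...BBBbbbbBBBBBBBBBBBwWWWWWWBBBBBBBBBBBBBBBBBBBBBBBBBBBBBBBBBBBBBBBBBBBBBBBB...
186 ...BBBbbbbBBBBBBBBBBwWWWWWWWWwwgBBBBBBBBBBBBBBBBBBBBBBBBBBBBBBBBBBBbbbbbbBB....
188 ...BBBbbbbBBBBBBBBBWWWWWWWWWWWwwBBBBBBBBBggbBBBBBBBBBBBBBBBBBBBBBBBbbbbbBBB....
```

```bash
python3 - <<'E'
from h import *
s=manip.sense(); C=cam('wrist',s); M=R.from_rotvec(s['ee_rot']).as_matrix(); p=s['eef_pos']
W=lambda uv,z:px2w(C,uv,z)[:2]
deg=lambda v:np.degrees(np.arctan2(v[1],v[0]))
def ax(l,r,name,half):
    y=r-l; L=np.linalg.norm(y); y/=L; x=np.array([y[1],-y[0]]); m=(l+r)/2-half*x
    print(name,'len',L.round(1),'yangle',deg(y).round(2),'centre',m.round(1)); return m
ax(W((274.5,145),120),W((380,146),120),'stk inner',53.5)
ax(W((265.5,153.5),120),W((387,152.5),120),'stk outer',53.5+5)
zr=p[2]+54.6
# tray: far end is -x of stacker side
for a,b,z,n in(((248,178.5),(396,182),zr,'rim'),((257,165),(386.5,168.5),zr-22,'bot')):
    ax(W(a,z),W(b,z),'tray '+n,-50)
# side edges of held tray and pile, columns of blue at rows
im=cv2.imread('pics/w10_raw.png'); h=cv2.cvtColor(im,cv2.COLOR_BGR2HSV); m=(h[...,0]>100)&(h[...,0]<130)&(h[...,1]>80)
for r in list(range(2,136,16))+list(range(190,250,12)):
    c=np.flatnonzero(m[r,245:400])+245; print(r,c.min(),c.max(),end=' | ')
print(w2px(C,(p-30*M[:,1])))
E
```

```text
stk inner len 67.5 yangle 107.33 centre [ 629.3 -197.3]
stk outer len 78.3 yangle 108.32 centre [ 629.6 -198.9]
tray rim len 61.2 yangle 106.38 centre [ 735.2 -170.5]
tray bot len 62.4 yangle 106.24 centre [ 733.7 -170.7]
2 278 373 | 18 279 371 | 34 280 370 | 50 280 369 | 66 281 369 | 82 281 368 | 98 282 367 | 114 282 366 | 130 282 367 | 190 249 393 | 202 249 392 | 214 250 390 | 226 250 389 | 238 251 388 | [318.76962146 254.10732248]
```

Stacker measured: centre (629.4, -198), y axis ~107.8°, opening 67.5 mm wide, which matches the spec. Held tray centre is (734.5, -170.6), angle 106.3°. Moving over the pocket.

play_rows(
  targets=[
    [[-0.7,-0.2,0],0.5,1],
    [[-1.2,-0.3,0.1],0.5,1],
    [[-1.2,-0.3,0.1],0.5,1],
    [[-1.2,-0.3,0.1],0,1],
    [[-1.2,-0.3,0.1],0,1],
    [[-1.2,-0.3,0.1],0,1],
    [[-1.2,-0.3,0.1],0,1],
    [[-1.2,-0.3,0.1],0,1],
    [[-0.6,-0.2,0],0,1],
    [[0,0,0],0,1],
  ],
)

```text
time_s: 26.15
eef_pos: [625.2, -195.1, 146.8]
ee_rot: [-1.006, -1.45, 1.453]
force: [0.1, -0.3, -1.4]
finger_gap: 0.698
```

```bash
python3 -c "
from h import *
goal((626.5,-199.1,138),109.4)"
```

```text
t 26.15 tcp [ 625.2 -195.1  146.8] jaw 109.57 tiltz [ 0.016 -1.     0.013] d_cm [ 0.13 -0.4  -0.88] spin -0.17 F [ 0.09 -0.29 -1.43] gap 0.698
```

Position is nearly right, but the tray's pitch has drifted about 0.03 rad since the grasp. Slow up then brisk down shifts the lean outward, so I'll use that to re-level above the posts.

play_rows(
  targets=[
    [[0,-0.2,1.5],0,1],
    [[0,-0.2,1.5],0,1],
    [[0,0,1.5],0,1],
    [[0,0,1.5],0,1],
    [[0,0,1.5],0,1],
    [[0,0,1.5],0,1],
    [[0,0,1.5],0,1],
    [[0,0,1],0,1],
    [[0,0,-2],0,1],
    [[0,0,-4],0,1],
    [[0,0,-4],0,1],
    [[0,0,-1],0,1],
    [[0,0,0],0,1],
  ],
)

```text
time_s: 27.78
eef_pos: [628.8, -200.0, 162.8]
ee_rot: [-1.014, -1.454, 1.454]
force: [1.0, -0.4, -2.5]
finger_gap: 0.69
```

```bash
python3 -c "
from h import *
goal((626.5,-199.1,138),109.4)"
```

```text
t 27.77 tcp [ 628.8 -200.   162.8] jaw 109.62 tiltz [ 0.01  -1.     0.007] d_cm [-0.23  0.09 -2.48] spin -0.22 F [ 0.99 -0.43 -2.48] gap 0.69
```

play_rows(
  targets=[
    [[-0.1,0,1.5],0,1],
    [[-0.1,0,1.5],0,1],
    [[0,0,1.5],0,1],
    [[0,0,1.5],0,1],
    [[0,0,1.5],0,1],
    [[0,0,1.5],0,1],
    [[0,0,1],0,1],
    [[0,0,-2],0,1],
    [[0,0,-4.5],0,1],
    [[0,0,-4.5],0,1],
    [[0,0,-1.5],0,1],
    [[0,0,0],0,1],
  ],
)

```text
time_s: 29.28
eef_pos: [631.4, -202.0, 152.6]
ee_rot: [-1.03, -1.461, 1.455]
force: [1.0, 0.0, -2.1]
finger_gap: 0.69
```

```bash
python3 - <<'E'
from h import *
goal((626.5,-199.1,138),109.4)
s=snap('wrist','w11'); C=cam('wrist',s)
im=cv2.imread('pics/w11_raw.png'); h=cv2.cvtColor(cv2.GaussianBlur(im,(3,3),0),cv2.COLOR_BGR2HSV)
def ch(p):
    H,S,V=map(int,p)
    if S<60: return 'W' if V>200 else ('w' if V>150 else ('g' if V>90 else 'k'))
    if 100<=H<=130: return 'B' if V>140 else 'b'
    return '.'
r=R.from_euler('z',np.radians(17.8))
for x,y in((-53.5,-33.5),(-53.5,33.5)): print(w2px(C,np.array([629.4,-198,120])+r.apply([x,y,0])).round(1))
for q in range(90,200,3): print(q,''.join(ch(h[q,c]) for c in range(236,408,2)))
E
```

```text
t 29.27 tcp [ 631.4 -202.   152.6] jaw 109.63 tiltz [-0.    -1.    -0.004] d_cm [-0.49  0.29 -1.46] spin -0.23 F [ 0.96  0.01 -2.14] gap 0.69
[278.5 137.1]
[377.1 140.4]
90 ............................................g.....kk..................................
93 .....................................kkkkkkgggkkkkkkk.................................
96 ..........................................gwwwgg......................................
99 ...........................................WWWW.......................................
102 ...........................................WWWW.......................................
105 ..........................................WWWWW.......................................
108 ....................WWWWwwwwwwww..........wWWWw.......................................
111 ...................WWWWWWWWWWWWWWWWWWWWWWWWWWWWWWWWWWWWWWwwwwwwwwwwww.................
114 ...................WWWWWWWWWWWWWWWWWWWWWWWWWWWWWWWWWWWWWWWWWWWWWWWWWWW................
117 ...................WWWWWWWWWWWWWWWWWWWWWWWWWWWWWWWWWWWWWWWWWWWWWWWWWWWw...............
120 ...................W
[... 1732 characters left out ...]
BBBBBBBBBBBBBBBBBBBBBBBBBBBBBBBBBBBBBBBBBbbbbbbbbbbbbbb........
180 .......BBBBBBBBBBBBBBBBBBBBBBBBBBBBBBBBBBBBBBBBBBBBBBBBBBBBBBBBBBBBBBBBBBBBBBBBB......
183 .......BBBBBBBBBBBBBBBBBBBBBBBBBBBBBBBBBBBBBBBBBBBBBBBBBBBBBBBBBBBBBBBBBBBBBBBBB......
186 .......BBBBbbBBBBBBBBBBBBBBBBBBwwwwwBBBBBBBBBBBBBBBBBBBBBBBBBBBBBBBBBBBBbbbbBBB.......
189 .......BBBBbbBBBBBBBBBBBBBBBBWWWWWWWwwwBBBBBBBBBBBBBBBBBBBBBBBBBBBBBBBBBbbbbBBB.......
192 .......BBBBbbBBBBBBBBBBBBBBWWWWWWWWWWWwwBBBBBBBBBBBBBBBBBBBBBBBBBBBBBBBBbbbbBBB.......
195 .......BBBBbbBBBBBBBBBBBBBBWWWWWWWWWWWWwBBBBBBBBBBBBBBBBBBBBBBBBBBBBBBBbbbbbBBB.......
198 .......BBBBbbBBBBBBBBBBBBBWWWWWWWWWWWWWWwBBBBBwwwwwwBBBBBBBBBBBBBBBBBBBbbbbbBBB.......
```

```bash
python3 - <<'E'
from h import *
s=manip.sense(); C=cam('wrist',s); p=s['eef_pos']
W=lambda uv,z:px2w(C,uv,z)[:2]
deg=lambda v:np.degrees(np.arctan2(v[1],v[0]))
def ax(l,r,name,half):
    y=r-l; L=np.linalg.norm(y); y/=L; x=np.array([y[1],-y[0]]); m=(l+r)/2-half*x
    print(name,'len',L.round(1),'yangle',deg(y).round(2),'centre',m.round(1))
ax(W((279,139.5),120),W((375,142),120),'stk inner',-53.5)
ax(W((269.5,131),120),W((382,133.5),120),'stk outer',-58.5)
zr=p[2]+54.6
ax(W((250,178),zr),W((395,181.5),zr),'rim',-50); ax(W((258,166),zr-22),W((386.5,168.5),zr-22),'bot',-50)
E
```

```text
stk inner len 65.6 yangle 108.22 centre [ 631.3 -197.9]
stk outer len 76.2 yangle 108.45 centre [ 630.9 -198.8]
rim len 59.5 yangle 108.28 centre [ 634.1 -201.1]
bot len 61.6 yangle 108.57 centre [ 633.5 -200.9]
```

play_rows(
  targets=[
    [[-0.3,0.2,0],0,1],
    [[0,0.1,-1],0,1],
    [[0,0,-1],0,1],
    [[0,0,-1],0,1],
    [[0,0,-1],0,1],
    [[0,0,-0.8],0,1],
    [[0,0,0],0,1],
  ],
)

```text
time_s: 30.2
eef_pos: [631.0, -200.0, 106.1]
ee_rot: [-1.038, -1.464, 1.455]
force: [0.2, 0.4, -2.0]
finger_gap: 0.694
```

```bash
python3 -c "
from h import *
goal((627.6,-199.2,90),109.3)"
```

```text
t 30.2 tcp [ 631.  -200.   106.1] jaw 109.64 tiltz [-0.005 -1.    -0.01 ] d_cm [-0.34  0.08 -1.61] spin -0.34 F [ 0.18  0.37 -1.95] gap 0.694
```

play_rows(
  targets=[
    [[-0.25,0.1,-0.4],0,1],
    [[-0.1,0,-0.4],0,1],
    [[0,0,0],0,1],
  ],
)

```text
time_s: 30.58
eef_pos: [627.5, -199.1, 98.0]
ee_rot: [-1.039, -1.464, 1.455]
force: [-0.0, 0.3, -2.1]
finger_gap: 0.692
```

```bash
python3 - <<'E'
from h import *
goal((627.6,-199.2,90),109.3)
s=snap('wrist','w12'); C=cam('wrist',s)
im=cv2.imread('pics/w12_raw.png'); h=cv2.cvtColor(cv2.GaussianBlur(im,(3,3),0),cv2.COLOR_BGR2HSV)
def ch(p):
    H,S,V=map(int,p)
    if S<60: return 'W' if V>200 else ('w' if V>150 else ('g' if V>90 else 'k'))
    if 100<=H<=130: return 'B' if V>140 else 'b'
    return '.'
for q in range(120,190,2): print(q,''.join(ch(h[q,c]) for c in range(230,416,2)))
E
```

```text
t 30.57 tcp [ 627.5 -199.1   98. ] jaw 109.64 tiltz [-0.006 -1.    -0.01 ] d_cm [ 0.01 -0.01 -0.8 ] spin -0.34 F [-0.02  0.31 -2.12] gap 0.692
120 ..............WWWWWWWWWWWWWWWWWWWWWWWWWWWWWWWWWWWWWWWWWWWWWWWWWWWWWWWWWWWWWWWw...............
122 ..............WWWWWWWWWWWWWWWWWWWWWWWWWWWWWWWWWWWWWWWWWWWWWWWWWWWWWWWWWWWWWWWw...............
124 ..............WWWWWWWWWWWWWWWWWWWWWWWWWWWWWWWWWWWWWWWWWWWWWWWWWWWWWWWWWWWWWWWw...............
126 ..............WWWWWWWWWWWWWWWWWWWWWWWWWWWWWWWWWWWWWWWWWWWWWWWWWWWWWWWWwWWWWWW................
128 ..............WWWWWWWWWWWWWWWWWWWWWWWWWWWWWWWWWWWWWWWWWWWWWWWWWWWWWWWWwWWWWWW................
130 ..............WWWWWWWWWWWWWWWWWWWWWWWWWWWWWWWWWWWWWWWWWWWWWWWWWWWWWWWWwWWWWWw................
132 ..............WWWWWWWwwwwwwwwwwWWWWWWWWWWWWWWWWWWWWWWWWWWWWWWWWWWWWWWWwWWWWWw................
134 ...............WWWWwgggggggggggwwwwwWWWWwwwwwwwWWWWWWWWWWWWWWWWWWWWWWwwWWWWWw................
136 ...............WWWwggggggggggggg................wwwwwwwwwwwwggggwwwwwggwWWWWw................
138 ...............wwgggggggggggggg.............................ggggggggggg
[... 1772 characters left out ...]
BWW...........
176 ........WWBBBBBBBBBBBBBBBBBBBBBBBBBBBBBBBBBBBBBBBBBBBBBbbbbbbbbbbbbbbbbbbbbbbbbbBw...........
178 .........BBBBBBBBBBBBBBBBBBBBBBBBBBBBBBBBBBBBBBBBBBBBBBBBBBBBBBBBBBBBBBBBBBBBBBBBB...........
180 .........WBBBBBBBBBBBBBBBBBBBBBBBBBBBBBBBBBBBBBBBBBBBBBBBBBBBBBBBBBBBBBBBBBBBBBBBBB..........
182 .........WBBBBBBBBBBBBBBBBBBBBBBBBBBBBBBBBBBBBBBBBBBBBBBBBBBBBBBBBBBBBBBBBBBBBBBBBB..........
184 .........WBBBBbbBBBBBBBBBBBBBBBBBBBBBBBBBBBBBBBBBBBBBBBBBBBBBBBBBBBBBBBBBBBBBBBBBBB..........
186 ..........BBBBbbBBBBBBBBBBBBBBBBBBwwwwwwwBBBBBBBBBBBBBBBBBBBBBBBBBBBBBBBBBBbbbbBBB...........
188 ..........BBBBbbBBBBBBBBBBBBBBBBBWWWWWWWwwBBBBBBBBBBBBBBBBBBBBBBBBBBBBBBBBBbbbbBBBB..........
```

```bash
python3 - <<'E'
from h import *
s=manip.sense(); C=cam('wrist',s); p=s['eef_pos']
W=lambda uv,z:px2w(C,uv,z)[:2]
deg=lambda v:np.degrees(np.arctan2(v[1],v[0]))
def ax(l,r,name,half):
    y=r-l; L=np.linalg.norm(y); y/=L; x=np.array([y[1],-y[0]]); m=(l+r)/2-half*x
    print(name,'len',L.round(1),'yangle',deg(y).round(2),'centre',m.round(1))
ax(W((256,155.5),120),W((386,159.5),120),'stk inner',-53.5)
ax(W((246,145.5),120),W((395,150),120),'stk outer',-58.5)
zr=p[2]+54.6
ax(W((248,179),zr),W((394.5,180.5),zr),'rim',-50); ax(W((256,165.5),zr-22),W((386,168.5),zr-22),'bot',-50)
E
```

```text
stk inner len 66.2 yangle 107.98 centre [ 630.2 -198.6]
stk outer len 75.2 yangle 108.02 centre [ 630.4 -199. ]
rim len 59.9 yangle 109.18 centre [ 629.5 -197.7]
bot len 62.1 yangle 108.42 centre [ 629.2 -198.5]
```

Tray and pocket centres agree within 1 mm, yaw within 1°. Descending.

play_rows(
  targets=[
    [[0.1,-0.05,-0.4],-0.6,1],
    [[0,0,-0.6],0,1],
    [[0,0,-0.6],0,1],
    [[0,0,-0.6],0,1],
    [[0,0,0],0,1],
  ],
)

```text
time_s: 31.25
eef_pos: [629.0, -199.8, 74.7]
ee_rot: [-1.046, -1.456, 1.447]
force: [0.3, -0.0, -1.5]
finger_gap: 0.69
```

```bash
python3 -c "
from h import *
goal((628.4,-199.6,60),109)"
```

```text
t 31.25 tcp [ 629.  -199.8   74.7] jaw 108.99 tiltz [-0.006 -1.    -0.011] d_cm [-0.06  0.02 -1.47] spin 0.01 F [ 0.31 -0.02 -1.46] gap 0.69
```

play_rows(
  targets=[
    [[0,0,-0.3],0,1],
    [[0,0,-0.3],0,1],
    [[0,0,-0.25],0,1],
    [[0,0,-0.2],0,1],
  ],
)

```text
time_s: 31.75
eef_pos: [629.4, -200.0, 64.0]
ee_rot: [-1.047, -1.457, 1.447]
force: [0.7, 1.0, -1.5]
finger_gap: 0.689
```

play_rows(
  targets=[
    [[0,0,-0.2],0,1],
    [[0,0,-0.2],0,1],
    [[0,0,-0.2],0,1],
    [[0,0,-0.2],0,1],
  ],
)

```text
time_s: 32.25
eef_pos: [629.6, -200.0, 58.2]
ee_rot: [-1.047, -1.457, 1.447]
force: [-7.2, 1.7, 21.4]
finger_gap: 0.696
```

Touchdown at TCP z≈59 (tray underside ≈91 mm), with 21 N. Hold and check.

play_rows(
  targets=[
    [[0,0,0],0,1],
    [[0,0,0],0,1],
  ],
)

```text
time_s: 32.5
eef_pos: [629.9, -200.2, 59.0]
ee_rot: [-1.049, -1.458, 1.447]
force: [-0.2, 0.5, -1.7]
finger_gap: 0.693
```

```bash
python3 - <<'E'
from h import *
goal((628.4,-199.6,60),109); s=snap('wrist','w13'); snap('side','d13'); snap('scene','s13')
a,b,c=[cv2.imread(f'pics/{n}_raw.png') for n in('w13','d13','s13')]
cv2.imwrite('pics/c13.png',np.hstack([cv2.resize(a[60:300,210:430],(440,480)),np.vstack([cv2.resize(b[150:230,270:390],(360,240),interpolation=cv2.INTER_CUBIC),cv2.resize(c[160:240,240:360],(360,240),interpolation=cv2.INTER_CUBIC)])]))
E
```

```text
t 32.5 tcp [ 629.9 -200.2   59. ] jaw 108.99 tiltz [-0.008 -1.    -0.013] d_cm [-0.15  0.06  0.1 ] spin 0.01 F [-0.16  0.49 -1.71] gap 0.693
```

play_rows(
  targets=[
    [[0,0,-0.15],0,1],
    [[0,0,-0.12],0,1],
    [[0,0,-0.12],0,1],
    [[0,0,-0.12],0,1],
  ],
)

```text
time_s: 33.15
eef_pos: [629.8, -200.1, 58.3]
ee_rot: [-1.049, -1.458, 1.447]
force: [-2.9, 0.7, 8.7]
finger_gap: 0.693
```

Steady ~9 N touchdown while held. Releasing, then lifting straight up.

play_rows(
  targets=[
    [[0,0,-0.05],0,0.2],
    [[0,0,0],0,0.1],
    [[0,0,0],0,0],
    [[0,0,0],0,0],
    [[0,0,0],0,0],
    [[0,0,0.5],0,0],
    [[0,0,1],0,0],
    [[0,0,1.5],0,0],
    [[0,0,2],0,0],
    [[0,0,3],0,0],
    [[0,0,3],0,0],
    [[0,0,3],0,0],
    [[0,0,0],0,0],
  ],
)

```text
time_s: 34.78
eef_pos: [631.3, -200.8, 209.4]
ee_rot: [-1.056, -1.461, 1.448]
force: [0.3, 0.7, -0.5]
finger_gap: 1.0
```

```bash
python3 - <<'E'
from h import *
goal((628.4,-199.6,60),109); s=snap('wrist','w14'); snap('side','d14'); snap('scene','s14')
a,b,c=[cv2.imread(f'pics/{n}_raw.png') for n in('w14','d14','s14')]
cv2.imwrite('pics/c14.png',np.vstack([np.hstack([cv2.resize(a[60:360,170:470],(400,400)),cv2.resize(b[130:270,180:320],(400,400),interpolation=cv2.INTER_CUBIC)]),cv2.resize(np.hstack([b[240:370,170:370],c[160:290,200:400]]),(800,200 if 0 else 200))]))
E
```

```text
t 34.77 tcp [ 631.3 -200.8  209.4] jaw 109.0 tiltz [-0.013 -1.    -0.018] d_cm [ -0.29   0.12 -14.94] spin 0.0 F [ 0.31  0.73 -0.46] gap 1.0
```

View pics/c14.png

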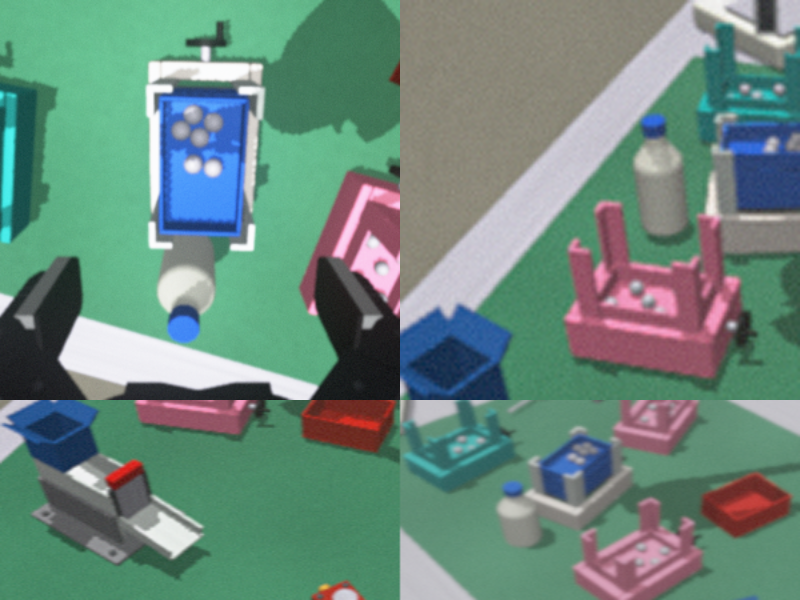

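The tray sits squarely inside the four posts (wrist crop (160–247, 92–237)) with six balls in it. The bottle is upright, the gate is shut, the red bin and module look unmoved, and the gripper is clear. Handing in.

```bash
python3 -c "
from h import *
print(manip.finish_job()); print(manip.sense()['time_s'])"
```

```text
the job is handed in; nothing more can be done
None
the job is handed in; nothing more can be done
```

The job is handed in at about 35 s of robot time: gate pulled up, six balls in the tray, gate pushed shut, tray drawn out and stacked on the pile. No verdict is reported.

**Gate:** I pulled it up the full 30 mm and pushed it back to its starting height, pressing until the force read 27 N to confirm it was shut. My first grasp at the handle missed. The fingers really end about 31 mm above the reported TCP, so I measured that by touching the handle top and allowed for it from then on.

**Tray:** I drew it out about 37 mm before lifting. Over the stacker, the wrist camera put it within about 1 mm and 1° of the pocket centre.

**Touchdown:** The tray met the pile with its underside at about 91 mm. The first contact reached 21 N and sprang back, and I then held a steady touch of about 9 N before letting go. Both are under the 40 N limit.

**Final picture:** It shows the tray square between the posts with six balls in it, the fingers clear and the gate shut. The bottle, red bin and module look unmoved.

**Not fully checked:**
- I never measured the tray's tilt directly. By tool readings it should have been about 0.02 rad or less at touchdown, against a limit of 0.04.
- I did not look closely at the screwdriver at the end, but nothing went near it.
- My first rough fit of the stacker's position, from the outside cameras, was about 3 mm off the later wrist-camera fits. I used the wrist-camera values.

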